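Put four vessels back on their colour-coded spill mats

TASK

The four vessels have been put back on one another's spill mats: stand the red bottle in the middle of the red mat, the white bottle on the white mat, the blue-footed measuring cylinder on the blue mat and the brown jar on the yellow mat, each upright and centred. The dark grey mat is spare: use it as a stop-over while you swap them, and leave it empty. Never let any of the four tip over, and leave the roll of tape where it is.

Things in the scene. Friction and masses are not known exactly. Their poses are not given: they have to be found in the camera images.
- red_bottle: red plastic bottle with a red screw cap, round, body 62 mm in diameter up to 97 mm, cap 46 mm in diameter, 116 mm tall in all, about 60 g. Origin at the centre of its underside; z axis points up along it when it stands. Can be gripped across the body from above.
- white_bottle: small opaque white plastic bottle with a white cap, round, body 37 mm in diameter up to 63 mm, cap 28 mm in diameter, 74 mm tall, about 60 g. Origin at the centre of its underside; z axis points up along it when it stands. 
- cylinder: clear measuring cylinder on a flat square blue foot: foot 46 x 46 x 6 mm, tube 22 mm in diameter, 138 mm tall, about 35 g, tips over easily. Origin at the centre of its underside; z axis points up along it when it stands. Grip the tube.
- brown_jar: brown glass jar with a blue screw cap, round, body 55 mm in diameter, straight up to about 78 mm, cap about 30 mm in diameter, 123 mm tall, about 140 g. Origin at the centre of its underside; z axis points up along it when it stands. Grip the body.
- mat_red: red plastic spill mat, fixed to the bench: a round shallow dish, 108 mm outside diameter, floor 4 mm above the bench, inside diameter 100 mm, rim 8 mm above the bench, a small flat tab standing 9 mm out of one side. Origin at the centre of its underside, on the bench. The red bottle's place.
- mat_white: white plastic spill mat, fixed to the bench: a round shallow dish, 108 mm outside diameter, floor 4 mm above the bench, inside diameter 100 mm, rim 8 mm above the bench, a small flat tab standing 9 mm out of one side. Origin at the centre of its underside, on the bench. The white bottle's place.
- mat_blue: blue plastic spill mat, fixed to the bench: a round shallow dish, 108 mm outside diameter, floor 4 mm above the bench, inside diameter 100 mm, rim 8 mm above the bench, a small flat tab standing 9 mm out of one side. Origin at the centre of its underside, on the bench. The measuring cylinder's place.
- mat_yellow: yellow plastic spill mat, fixed to the bench: a round shallow dish, 108 mm outside diameter, floor 4 mm above the bench, inside diameter 100 mm, rim 8 mm above the bench, a small flat tab standing 9 mm out of one side. Origin at the centre of its underside, on the bench. The brown jar's place.
- mat_grey: dark grey plastic spill mat, fixed to the bench: a round shallow dish, 108 mm outside diameter, floor 4 mm above the bench, inside diameter 100 mm, rim 8 mm above the bench, a small flat tab standing 9 mm out of one side. Origin at the centre of its underside, on the bench. Empty at the start; spare, free to use on the way.
- tape_roll: beige roll of clear tape lying flat, 64 mm in diameter, 18 mm high, a bystander. Origin at the centre of its underside.

How it is judged:
By the outcome, as a careful person would: the job done as asked, in the order asked, and still so for the second after the job is handed in, with the robot touching nothing.
It also fails if it takes over 115 s, if anything falls off the work surface, if the arm or the gripper's body presses on something with over 40 N, if the wrist force passes 120 N, or if a joint passes its speed limit or range.

ROBOT

A 7-joint arm with a two-finger parallel gripper is mounted at the origin on a cart in front of the work surface, level with it; the furniture and walls round the work are solid. World frame = base frame: x ahead of the robot, y to its left, z up, the work surface at z = 0. Lengths are in m, angles in rad, forces in N, time in s.
With the tool pointing down it reaches from about 0.4 to 0.875 m from the base axis. Payload 19.3 kg.
Tool frame: the origin (TCP) lies on the centre line of the jaws, within the pads' length; the fingertips stand 11 mm ahead of it and the grasp point (between the pads) lies 8 mm behind it; z points along the fingers, y is the line along which they close (so a half turn about z gives the same grasp; the last joint's range is limited). The gripper opens to 85 mm and grips with 20 to 120 N. Pads are 22 mm wide; open, the fingers measure 114 mm over their backs; the gripper's body (76 mm by 85 mm) begins 54 mm behind the grasp point. The pads swing forward as they close: fully open they stand 13 mm farther back than shut.
Start: joints at [-1.329, 0.521, -0.036, 1.599, 0.021, 1.021, -0.113], TCP at [0.192, 0.595, 0.242] pointing down, gripper open.
Joint ranges: [-2.91, 2.91], [-0.3, 2.13], [-1.5, 1.42], [0.17, 2.43], [-1.26, 4.41], [0.16, 1.93], [-2.52, 2.52]. Speed limits (rad/s): [1.89, 1.89, 2.39, 2.39, 3.01, 3.01, 3.01].

INTERFACE

Orientations are given as [roll, pitch, yaw] about the fixed x, y, z axes, in that order (R = Rz(yaw) Ry(pitch) Rx(roll)).
In Python, from cell import manip, effector, kinematics, camera, calibration, find_in, masks_of, telemetry gives the robot as it stands. Calls block until the motion is done:
- manip.move_to(position, orientation): joint-space move of the TCP to a pose.
- manip.line_to(position, rotation=None, max_speed=0.15): straight line of the TCP; rotation=None keeps the orientation; max_speed is the mean speed in m/s.
- manip.set_joints(angles): joint-space move.
- effector.move_gripper(opening, grasp_force=None): opening from 0.0 (shut) to 1.0 (fully open); grasp_force is the grip in N (None keeps the last); returns when the fingers have stopped.
- manip.hold(seconds).
- kinematics.ik(position, orientation): joint angles nearest the present ones, or None.
- camera(name): name is "scene" or "top"; returns (picture, depth): 400x640x3 uint8, red, green, blue; 400x640 float32, m along the optical axis (not along the pixel's ray), 0 where there is no reading.
- calibration(name): a dict with "fx", "fy", "cx", "cy" (pixels), "rvec" (rotation vector, rad) and "tvec" (3), from world to camera coordinates, as OpenCV has them. Camera axes: x right, y down, z forward; pixel columns grow to the right and rows downward; lengths in m; the calibration is good to about 2 mm. A picture is of the moment at which its call begins. calibration takes no time and is no camera call.
A pose or a line that the arm cannot do raises manip.Unreachable and nothing moves.
- manip.job_done(): hands the job in; it is judged then, once.
Trained networks look in the newest picture that a camera, given by its name, has taken for a name from the list of things; names that differ only in an ending like _2 or _b are one class to them, and where a whole thing is asked for, a point or a joint stands for the part that bears it (a point fixed in the world has none). Each returns a list of dicts, best first, with "p" (0 to 1); they miss things now and then, are a little off and sometimes report something else, mostly with a low value. They report only what shows in the picture. A call takes as long as a camera call.
- find_in(camera, name): "point" ([x, y, z] in m, in world coordinates, good to about 4 mm: the middle of the surface that is visible of it).
- masks_of(camera, name): "region" (400x640 bool, what is visible of it).
Readings, each from a call of its own:
- telemetry.read_time_s(): time.
- telemetry.read_q(): joint angles.
- telemetry.read_joint_velocities(): joint speeds.
- telemetry.read_effort(): joint torques, N m.
- telemetry.read_ee_pos(): TCP position.
- telemetry.read_tcp_rot(): TCP orientation.
- telemetry.read_contact_force(): force on the tool from outside, world axes, zero at the start.
- telemetry.read_ft_torque(): the same for the moment, N m.
- telemetry.read_width(): opening from 0.0 (shut) to 1.0 (fully open).
- telemetry.read_grip_force(): force on a finger pad.
Only numpy, scipy, OpenCV 4.12 (cv2) and the standard library are available. Lean on these libraries where they do the work, as an engineer would, in place of code of your own. Each camera call takes 0.05 s, during which the arm holds its last target. There are 200 camera calls.

## Working session

There is one attempt and no reset: what is moved stays moved. The work goes in short steps, each a Python script; the robot and the scene stay as the last script left them, time stands still between calls to the robot, and variables do not carry over. Pictures are saved under pics/ and viewed, at most 14 in all, crops included, and the job is handed in when it is done.

```bash
mkdir -p pics; cat > h.py <<'E'
import numpy as np, cv2
from cell import manip, effector, kinematics, camera, calibration, find_in, masks_of, telemetry
def cloud(name, depth):
    c=calibration(name); R=cv2.Rodrigues(np.array(c["rvec"],float))[0]; t=np.array(c["tvec"],float).ravel()
    v,u=np.mgrid[:400,:640]
    P=np.stack([(u-c["cx"])/c["fx"]*depth,(v-c["cy"])/c["fy"]*depth,depth],-1)
    return (P-t)@R
def save(name,pic): cv2.imwrite(f"pics/{name}.png",pic[:,:,::-1])
E
python3 - <<'E'
from h import *
for n in("scene","top"):
    p,d=camera(n); save(n+"0",p); np.save(n+"_d.npy",d)
    c=calibration(n);R=cv2.Rodrigues(np.array(c["rvec"],float))[0];print(n,-R.T@np.array(c["tvec"],float).ravel())
    for o in "red_bottle white_bottle cylinder brown_jar mat_red mat_white mat_blue mat_yellow mat_grey tape_roll".split():
        print(o,[(np.round(r["point"],3).tolist(),round(r["p"],2)) for r in find_in(n,o)[:2]])
print(telemetry.read_time_s(),telemetry.read_tcp_rot())
E
```

```text
scene [ 0.01839968 -0.87231773  0.57463577]
red_bottle [([0.44, 0.002, 0.07], 0.85)]
white_bottle [([0.422, 0.18, 0.043], 0.61)]
cylinder [([0.447, -0.195, 0.057], 0.69)]
brown_jar [([0.577, -0.122, 0.071], 0.68)]
mat_red [([0.44, -0.207, 0.006], 0.56)]
mat_white [([0.424, 0.177, 0.007], 0.74), ([0.563, -0.109, 0.006], 0.72)]
mat_blue [([0.443, -0.005, 0.006], 0.88)]
mat_yellow [([0.423, 0.179, 0.01], 0.68)]
mat_grey [([0.607, 0.123, 0.004], 0.96)]
tape_roll [([0.63, 0.278, 0.014], 0.85)]
top [0.42237273 0.06150065 1.13136804]
red_bottle [([0.454, 0.025, 0.119], 0.73)]
white_bottle [([0.43, 0.188, 0.068], 0.62)]
cylinder [([0.451, -0.184, 0.011], 0.58)]
brown_jar [([0.585, -0.101, 0.089], 0.86)]
mat_red [([0.448, -0.193, 0.007], 0.74)]
mat_white [([0.57, -0.086, 0.002], 0.66), ([0.638, 0.29, 0.017], 0.58)]
mat_blue [([0.457, 0.011, 0.006], 0.83)]
mat_yellow [([0.432, 0.19, 0.003], 0.71)]
mat_grey [([0.604, 0.126, 0.008], 0.62)]
tape_roll [([0.638, 0.287, 0.02], 0.83)]
1.1 [-3.14158223e+00 -3.90019215e-05  2.82975661e+00]
```

View pics/scene0.png

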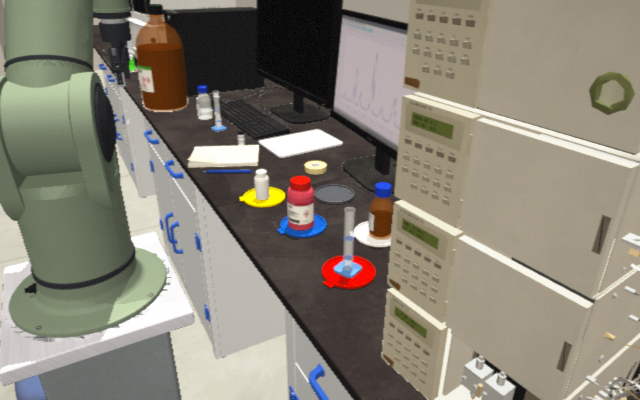

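View pics/top0.png

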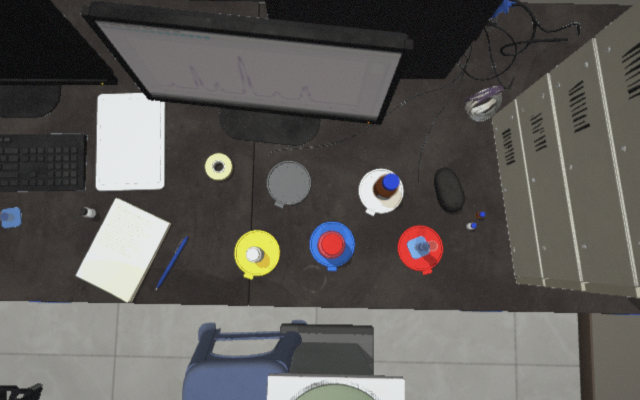

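The four vessels are on the wrong mats: white bottle on yellow (257,254), red bottle on blue (331,244), cylinder on red (420,248), jar on white (382,190). The grey mat (289,183) is empty. So there are two pairwise swaps via grey. Next I'll measure positions accurately.

```bash
cat > m.py <<'E'
from h import *
from scipy.optimize import least_squares
def toplane(name,uv,z):
    c=calibration(name); R=cv2.Rodrigues(np.array(c["rvec"],float))[0]; t=np.array(c["tvec"],float).ravel()
    d=np.c_[(uv[:,0]-c["cx"])/c["fx"],(uv[:,1]-c["cy"])/c["fy"],np.ones(len(uv))]@R; o=-R.T@t
    return (o+d*((z-o[2])/d[:,2])[:,None])[:,:2]
def circ(P,r=None):
    f=lambda p:np.hypot(*(P-p[:2]).T)-(r or p[2])
    s=least_squares(f,list(P.mean(0))+([] if r else [.05]),loss="soft_l1",f_scale=.001)
    return s.x,np.median(np.abs(f(s.x)))
def mat(cam,name,near=None):
    for q in masks_of(cam,name)[:3]:
        cs=cv2.findContours(q["region"].astype(np.uint8),0,cv2.CHAIN_APPROX_NONE)[0]
        c=cv2.convexHull(np.concatenate(cs))[:,0].astype(float)
        h=np.zeros((400,640),np.uint8);cv2.fillPoly(h,[c.astype(int)],1)
        c=cv2.findContours(h,0,cv2.CHAIN_APPROX_NONE)[0][0][:,0].astype(float)
        x,e=circ(toplane(cam,c,.008)); print(cam,name,np.round(x,4),round(e,4),round(q["p"],2))
E
python3 - <<'E'
from m import *
for cam in("top","scene"):
    pic,d=camera(cam); C=cloud(cam,d)
    for n in "mat_red mat_white mat_blue mat_yellow mat_grey".split(): mat(cam,n)
    for n,r,z0,z1,rc,zt in(("red_bottle",.031,.02,.09,.023,.116),("white_bottle",.0185,.015,.06,.014,.074),("brown_jar",.0275,.015,.075,.015,.123),("cylinder",.011,.02,.13,.011,.138)):
        for q in masks_of(cam,n)[:1]:
            M=cv2.erode(q["region"].astype(np.uint8),np.ones((2,2)))>0
            P=C[M&(d>0)]; B=P[(P[:,2]>z0+.004)&(P[:,2]<z1+.004)]; T=P[P[:,2]>zt-.003]
            o=[len(P),round(q["p"],2),"zmax",round(np.percentile(P[:,2],98),3)]
            if len(B)>5:
                cam_o=np.array([.42,.06]) if cam=="top" else np.array([.018,-.872])
                g=B[:,:2].mean(0); u=(g-cam_o)/np.linalg.norm(g-cam_o)
                s=least_squares(lambda p:np.hypot(*(B[:,:2]-p).T)-r,g+u*r,loss="soft_l1",f_scale=.001)
                o+=["body",np.round(s.x,4),len(B)]
            if len(T)>5: o+=["top",np.round((T[:,:2].max(0)+T[:,:2].min(0))/2,4),len(T)]
            print(cam,n,*o)
    if cam=="top":
        hsv=cv2.cvtColor(pic,cv2.COLOR_RGB2HSV)[225:270,395:445]; 
        m=np.zeros((400,640),np.uint8); m[225:270,395:445]=cv2.inRange(hsv,(90,60,60),(125,255,255))
        v,u=np.nonzero(m); W=toplane(cam,np.c_[u,v].astype(float),.010).astype(np.float32); print("foot",cv2.minAreaRect(W),len(W))
    s=(C[...,2]>.1)&(d>0)&(C[...,1]>-.3)&(C[...,1]<.4)&(C[...,0]>.63)&(C[...,0]<1)
    if s.any():
        Q=C[s]
        for y in np.arange(-.3,.4,.1):
            k=Q[(Q[:,1]>y)&(Q[:,1]<y+.1)]
            if len(k): print("obst y",round(y,1),"minx",k[:,0].min().round(3),"z there",k[k[:,0].argmin(),2].round(3))
    s=(C[...,2]>.05)&(d>0)&(C[...,1]<-.25)&(C[...,0]>.3)&(C[...,0]<.8)
    if s.any(): print("shelf max y",np.percentile(C[s][:,1],99.5))
E
```

```text
top mat_red [ 0.4526 -0.1947  0.0531] 0.0008 0.63
top mat_white [ 0.5873 -0.0998  0.0543] 0.0011 0.64
top mat_blue [0.4572 0.0143 0.0518] 0.0008 0.78
top mat_yellow [0.4325 0.1937 0.0542] 0.0008 0.83
top mat_grey [0.6023 0.1231 0.0539] 0.0007 0.88
top red_bottle 537 0.74 zmax 0.122 body [0.4578 0.0203] 35 top [0.4549 0.0204] 347
top white_bottle 204 0.57 zmax 0.081 body [0.43   0.1952] 65 top [0.4302 0.1939] 116
top brown_jar 488 0.62 zmax 0.129 body [ 0.5926 -0.1059] 109 top [ 0.5902 -0.1044] 191
top cylinder 392 0.84 zmax 0.142 body [ 0.4554 -0.19  ] 148 top [ 0.4535 -0.1889] 24
foot ((0.45490944385528564, -0.18971383571624756), (0.0434090681374073, 0.04640466347336769), 24.086925506591797) 335
obst y -0.3 minx 0.864 z there 0.324
obst y -0.2 minx 0.862 z there 0.351
obst y -0.1 minx 0.721 z there 0.121
obst y 0.0 minx 0.729 z there 0.118
obst y 0.1 minx 0.738 z there 0.111
obst y 0.2 minx 0.747 z there 0.113
obst y 0.3 minx 0.755 z there 0.109
shelf max y -0.3539079372715429
scene mat_red [ 0.4471 -0.2027  0.0543] 0.0014 0.84
scene mat_white [ 0.5671 -0.1112  0.0446] 0.0046 0.95
scene mat_blue [4.488e-01 4.000e-04 5.320e-02] 0.0026 0.72
scene mat_yellow [0.4276 0.1813 0.0559] 0.0018 0.72
scene mat_grey [0.5979 0.1094 0.0544] 0.0013 0.73
scene red_bottle 1248 0.56 zmax 0.118 body [0.4543 0.02  ] 729 top [0.4524 0.0163] 134
scene white_bottle 331 0.9 zmax 0.076 body [0.4291 0.1948] 215 top [0.4266 0.187 ] 30
scene brown_jar 1086 0.67 zmax 0.126 body [ 0.5918 -0.1055] 560 top [ 0.4901 -0.2583] 109
scene cylinder 807 0.74 zmax 0.138 body [ 0.4549 -0.1886] 465 top [ 0.4525 -0.1901] 45
obst y -0.1 minx 0.749 z there 0.287
obst y 0.0 minx 0.729 z there 0.12
obst y 0.1 minx 0.736 z there 0.116
obst y 0.2 minx 0.745 z there 0.126
obst y 0.3 minx 0.751 z there 0.111
shelf max y -0.4228584550356342
```

```bash
python3 - <<'E'
from m import *
for cam in("scene","top"):
    pic,d=camera(cam); C=cloud(cam,d)
    q=masks_of(cam,"mat_grey")[0]["region"]; P=C[q&(d>0)]
    hu=toplane(cam,np.argwhere(q)[:,::-1].astype(float),.006)
    print(cam,"n",len(P),"z",np.percentile(P[:,2],[5,50,95]).round(4),"cent depth",P[:,:2].mean(0).round(4),"cent plane",hu.mean(0).round(4), "range",P[:,:2].min(0).round(3),P[:,:2].max(0).round(3))
    k=(C[...,2]<.03)&(C[...,2]>-.03)&(abs(C[...,0]-.5)<.2)&(abs(C[...,1])<.15)&(d>0)&~q
    B=C[k];print("bench z median",np.median(B[:,2]).round(4))
    A=np.c_[B[:,:2],np.ones(len(B))];print("plane",np.linalg.lstsq(A,B[:,2],rcond=None)[0].round(4))
    v,u=np.nonzero(q);print("px",u.min(),u.max(),v.min(),v.max())
E
```

```text
scene n 606 z [-0.0004  0.0018  0.0055] cent depth [0.6036 0.1204] cent plane [0.5996 0.1136] range [0.549 0.066] [0.66  0.176]
bench z median -0.002
plane [ 0.0178 -0.0091 -0.009 ]
px 315 352 184 203
top n 1543 z [0.0003 0.004  0.0082] cent depth [0.6028 0.1227] cent plane [0.6024 0.1226] range [0.546 0.07 ] [0.66  0.175]
bench z median 0.0
plane [ 0.0017 -0.0019 -0.0006]
px 267 310 160 206
```

```bash
cat >> h.py <<'E'
PI=np.pi; HI=.26
def rot(x,y): return [PI,0,np.arctan2(y,x)+PI/2]
def pick(xy,z,force,pre=1.0):
    x,y=xy; effector.move_gripper(pre)
    manip.move_to([x,y,HI],rot(x,y)); manip.line_to([x,y,z],max_speed=.15)
    effector.move_gripper(0.0,force); print("grip",telemetry.read_width(),telemetry.read_grip_force())
    manip.line_to([x,y,HI],max_speed=.2); print("lift",telemetry.read_width(),telemetry.read_grip_force(),"t",telemetry.read_time_s())
def place(xy,z,rel):
    x,y=xy; manip.move_to([x,y,HI],rot(x,y)); manip.line_to([x,y,z+.03],max_speed=.2); manip.line_to([x,y,z+.001],max_speed=.05)
    print("F",np.round(telemetry.read_contact_force(),1)); effector.move_gripper(rel); manip.line_to([x,y,HI],max_speed=.2)
    print("placed t",telemetry.read_time_s())
E
python3 - <<'E'
from h import *
for x,y in[(.4548,-.1893),(.6023,.1231),(.4555,.02),(.592,-.1055),(.4298,.195)]:
    for z in(.045,HI):
        q=kinematics.ik([x,y,z],rot(x,y)); print(x,y,z,None if q is None else np.round(q,2))
# come in via a high point
pick((.4548,-.1893),.095,25,.55)
p,d=camera("scene"); save("lift1",p)
E
```

```text
0.4548 -0.1893 0.045 [ 0.07  0.67  0.27  2.09 -0.4   0.44  0.26]
0.4548 -0.1893 0.26 [-0.42  0.43  0.93  1.95 -0.41  0.97  0.32]
0.6023 0.1231 0.045 [-0.5   0.79  0.3   1.77 -0.36  0.64  0.21]
0.6023 0.1231 0.26 [-0.62  0.53  0.48  1.63 -0.27  1.05  0.14]
0.4555 0.02 0.045 [-0.33  0.62  0.2   2.18 -0.33  0.37  0.19]
0.4555 0.02 0.26 [-0.63  0.26  0.55  2.02 -0.17  0.9   0.06]
0.592 -0.1055 0.045 [-0.15  0.78  0.33  1.8  -0.41  0.62  0.26]
0.592 -0.1055 0.26 [-0.37  0.55  0.67  1.67 -0.38  1.06  0.24]
0.4298 0.195 0.045 [-0.66  0.63  0.15  2.14 -0.23  0.39  0.1 ]
0.4298 0.195 0.26 [-0.82  0.27  0.33  1.98 -0.11  0.91 -0.01]
grip 0.2504908458563085 24.26334947347641
lift 0.24942594473169813 24.47969824075699 t 8.2333
```

View pics/lift1.png

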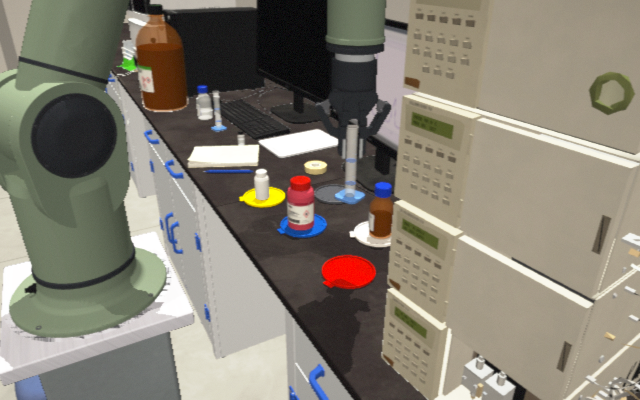

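The cylinder is held upright (foot near pixel 350,195) and the red mat (349,272) is empty. Next I'll put it on grey and carry the red bottle over.

```bash
python3 - <<'E'
from m import *
place((.6023,.1231),.095,.55)
pick((.4555,.020),.070,30,1.0)
place((.4526,-.1947),.070,1.0)
p,d=camera("top"); save("t2",p); 
for n in("mat_blue","mat_grey"): mat("top",n)
E
```

```text
F [-0.5  0.2 -0.5]
placed t 12.475
grip 0.7219312985762972 30.214127004146576
lift 0.718874628406669 32.64574348926544 t 16.55
F [ 0.4  0.3 -0.7]
placed t 20.5583
top mat_blue [0.457  0.0151 0.053 ] 0.0009 0.87
top mat_grey [0.6023 0.122  0.0533] 0.001 0.58
```

View pics/t2.png

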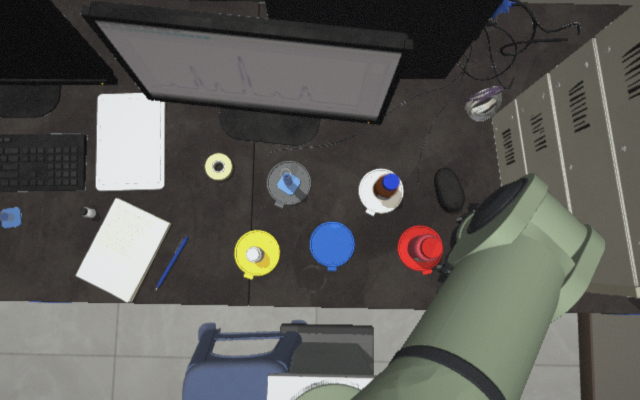

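The cylinder stands on grey (289,183), the red bottle on red (425,248), and blue (332,244) is free. Continuing.

```bash
python3 - <<'E'
from m import *
pick((.6023,.1231),.095,25,.55)
place((.457,.0150),.095,.55)
pick((.4298,.195),.043,30,.75)
place((.6023,.1231),.043,.75)
pick((.592,-.1055),.069,40,1.0)
p,d=camera("scene"); save("s3",p)
p,d=camera("top"); save("t3",p)
mat("top","mat_white");mat("top","mat_yellow")
E
```

```text
grip 0.25343500832393234 26.32985293865204
lift 0.2485759899933254 25.92014193534851 t 25.0583
F [-0.5  0.1 -0.6]
placed t 28.7
grip 0.4231834253211217 29.127599895000458
lift 0.42464650228228673 30.071539878845215 t 32.95
F [-0.1 -1.1 -1.1]
placed t 37.1583
grip 0.6287747040086554 40.43514311313629
lift 0.6284999528617224 42.27100074291229 t 41.3583
top mat_yellow [0.4339 0.1933 0.0533] 0.0006 0.7
```

View pics/s3.png

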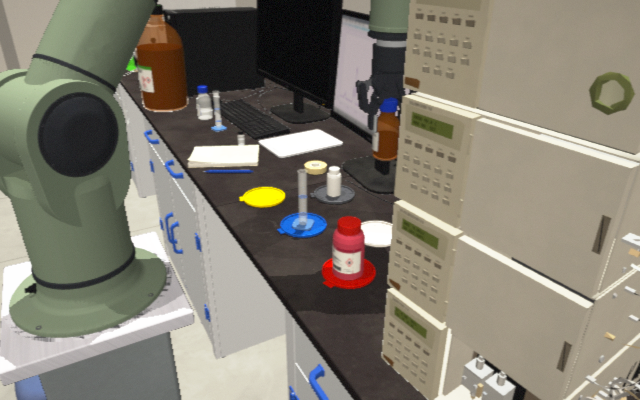

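The jar is held upright (386,135). Yellow (263,197) and white (378,234) are free, and the white bottle is on grey (334,185). Next: jar to yellow, re-measure the white mat once it is in clear view, then the white bottle.

```bash
python3 - <<'E'
from m import *
place((.4333,.1935),.069,1.0)
camera("top"); mat("top","mat_white")
pick((.6023,.1231),.043,30,.75)
E
```

```text
F [-0.7 -0.1 -1. ]
placed t 46.05
top mat_white [ 0.5879 -0.0986  0.0535] 0.0009 0.88
grip 0.4255396208878172 29.509248733520508
lift 0.42412895160292347 30.06330370903015 t 50.4417
```

```bash
python3 - <<'E'
from m import *
place((.5877,-.0990),.043,.75)
manip.move_to([.192,.595,.25],rot(.192,.595))
for cam in("top","scene"):
    pic,d=camera(cam); save("end_"+cam,pic); C=cloud(cam,d)
    for n,r,z0,z1,g in(("red_bottle",.031,.02,.09,(.4526,-.1947)),("white_bottle",.0185,.015,.06,(.5877,-.099)),("brown_jar",.0275,.015,.075,(.4333,.1935)),("cylinder",.011,.02,.13,(.457,.015))):
        P=C[masks_of(cam,n)[0]["region"]&(d>0)]; B=P[(P[:,2]>z0)&(P[:,2]<z1)&(np.hypot(*(P[:,:2]-g).T)<.05)][:,:2]
        s=least_squares(lambda p:np.hypot(*(B-p).T)-r,g,loss="soft_l1",f_scale=.001)
        print(cam,n,"offset from mat mm",((s.x-g)*1000).round(1),len(B))
print(telemetry.read_time_s())
a=cv2.imread("pics/end_top.png")[130:300,200:480];b=cv2.imread("pics/end_scene.png")[130:300,200:480]
cv2.imwrite("pics/end.png",cv2.resize(np.vstack([a,b]),None,fx=1.7,fy=1.7))
E
```

```text
F [-0.6  1.  -0.7]
placed t 54.7667
top red_bottle offset from mat mm [-0.6 -0.1] 191
top white_bottle offset from mat mm [-0.1 -0.9] 70
top brown_jar offset from mat mm [0.4 0. ] 75
top cylinder offset from mat mm [4.1 4.8] 66
scene red_bottle offset from mat mm [-1.4 -0.2] 996
scene white_bottle offset from mat mm [-1.  -0.9] 295
scene brown_jar offset from mat mm [-0.4 -0.1] 462
scene cylinder offset from mat mm [-0.1  0.2] 381
58.0833
```

View pics/end.png

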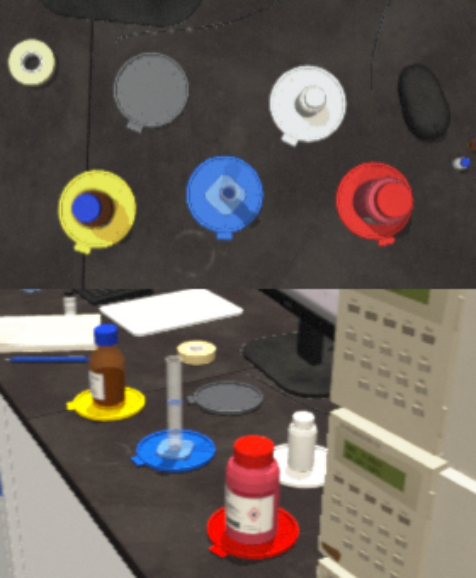

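All four stand upright and centred on their own mats; the cylinder's foot sits at the blue mat's centre in the top view. Grey is empty and the tape hasn't moved. Handing in.

```bash
python3 -c "
from h import *
print(manip.job_done())"
```

```text
the job is handed in; nothing more can be done
None
```

The job is handed in after about 58 s: all four vessels are upright on their own mats and within about 2 mm of centre (the cylinder's top-view body fit read 6 mm off, but its foot and the scene view show it centred), the grey mat is empty, and the tape was not touched.

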